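# Get the tamper out of the blocked drawer

### The job

The spice jar and the shaker stand in the way of the clear organiser's drawer: move both, upright, onto the ribbed bar mat, then pull the drawer well open, take out the tamper and set it upright in the round wooden seat, leaving the drawer open meanwhile. Then push the drawer fully shut and put the jar and the shaker back upright, each where it stood at the start. Leave the jigger in its drawer bay, and do not knock over or shift the milk pitcher and the can.

Things in the scene. Friction and masses are not known exactly. Their poses are not given: they have to be found in the camera images.
- spice_jar: Cylindrical glass spice jar with label and dark brown-black cap, 41 mm in diameter, 105 mm tall, 0.11 kg, loose, standing in front of the drawer on the left or right. Origin: centre of its underside; z up. Grasp across the diameter. It must finally stand where it stood at the start.
- shaker: Plain pale shaker, white below, light grey domed cap with small holes, no label: 44 mm wide up to 66 mm height, cap 34 mm wide above 74 mm, 90 mm tall in all, 0.10 kg, loose, beside the jar in front of the drawer, centres 84 to 110 mm apart. Origin: centre of its underside; z up. Grasp across the diameter. Finally it must stand where it stood at the start.
- drawer (a joint): Opening of the organiser's only drawer, m: 0 shut, 0.115 fully out, towards the robot; friction 1.5 N, stays where left. Organiser: fixed clear plastic box 190 deep, 216 wide, 119 mm tall, black base, wooden drawer front up to 114 mm high; contents seen through its clear top. Drawer floor 16 mm above the worktop, bay walls up to 46 mm above the worktop.
- drawer_handle (a point): Middle of the drawer's level steel bar handle (10 mm thick, 110 mm long, along this point's y axis), 103 mm above the worktop, 45 mm in front of the drawer front; moves with the drawer, which opens along this point's -x. Shut, the organiser's box (119 mm high) begins 53 mm behind the bar. Tamper and jigger stand about 100 mm behind the bar, in the left and right front bays (87 mm deep, 94 mm wide).
- tamper: Coffee tamper standing on its 58 mm wide, 19 mm thick steel base, with a dark walnut handle up to 40 mm wide between 26 and 92 mm above its underside; 94 mm tall, 0.42 kg, loose, in the left or right front bay of the drawer. Origin: centre of its underside; z up. Grasp the handle about 65 mm above the underside.
- jigger: Steel double bar measure (hourglass shape), 43 mm wide, 78 mm tall, loose, upright in the other front bay of the drawer. Stays there. Origin: centre of its underside; z up.
- bar_mat: Flat black ribbed rubber mat, fixed, 180 mm (its x) by 120 mm (its y), lying on the worktop left or right of the organiser; things stand on it 5 mm above the worktop. Origin: centre of its underside. Room for jar and shaker side by side along its x, centres some 90 mm apart.
- tamper_seat: Round brown wooden tamper seat, fixed, a shallow dish 98 mm wide at its rim and 24 mm tall; its round recess is 78 mm wide at the mouth narrowing to about 70 mm at its flat floor, which is 8 mm above the worktop. On the other side of the organiser than the mat. Origin: centre of its underside; z up. The tamper's base belongs flat on the recess floor.
- milk_pitcher: Small steel milk pitcher with strap handle, 94 x 69 mm, 85 mm tall, loose bystander at the left rear. Origin: centre of its underside.
- tonic_can: Drinks can, 53 mm in diameter, 134 mm tall, loose bystander at the right rear. Origin: centre of its underside.

How it is judged:
On the way, in this order (a step that is already met when the one before it is completed fails the run):
1. jar and shaker both stand upright and released on the bar mat (centres over the mat) (x of spice_jar in the frame of bar_mat between -0.09 and 0.09 m and y of spice_jar in the frame of bar_mat between -0.06 and 0.06 m and x of shaker in the frame of bar_mat between -0.09 and 0.09 m and y of shaker in the frame of bar_mat between -0.06 and 0.06 m and height (world z) of each of spice_jar, shaker below 0.012 m and angle between each of spice_jar, shaker's own z axis and vertical below 0.1 rad and contact force between the fingers and spice_jar below 0.1 N and contact force between the fingers and shaker below 0.1 N), for 0.2 s.
2. the drawer is open by at least 70 mm (value of joint drawer above 0.07 m), for 0.2 s.
3. the tamper stands released in the seat, its base on the recess floor, while the drawer is still open (horizontal distance between tamper and tamper_seat below 0.012 m and z of tamper in the frame of tamper_seat below 0.012 m and angle between tamper's own z axis and vertical below 0.1 rad and contact force between the fingers and tamper below 0.1 N and value of joint drawer above 0.03 m), for 0.2 s.
4. the drawer is shut while jar and shaker are still on the mat side (value of joint drawer below 0.006 m and distance of each of spice_jar, shaker from where it was at the start of the episode above 0.05 m), for 0.2 s.
At the end, for the whole second after the job is handed in: At rest: jar and shaker upright, each within 15 mm of its starting place; drawer shut to 6 mm; tamper upright in the seat, within 12 mm of its centre, base on the recess floor (underside below 12 mm above the seat's); jigger still upright in its drawer bay (distance of each of spice_jar, shaker from where it was at the start of the episode below 0.015 m and angle between each of spice_jar, shaker, tamper's own z axis and vertical below 0.1 rad and value of joint drawer below 0.006 m and horizontal distance between tamper and tamper_seat below 0.012 m and z of tamper in the frame of tamper_seat below 0.012 m and distance of jigger from where it was at the start of the episode below 0.05 m and angle between jigger's own z axis and vertical below 0.2 rad and linear speed of each of spice_jar, shaker, tamper below 0.02 m/s); the robot touches nothing.
It fails at once if jar, shaker or tamper is tipped by more than about 35 degrees (angle between any of spice_jar, shaker, tamper's own z axis and vertical above 0.6 rad).
It fails at once if the jigger is lifted out of its bay or knocked over (height (world z) of jigger above 0.05 m or angle between jigger's own z axis and vertical above 0.6 rad).
It fails at once if the milk pitcher or the can is shifted by more than 20 mm or tipped (distance of any of milk_pitcher, tonic_can from where it was at the start of the episode above 0.02 m or angle between any of milk_pitcher, tonic_can's own z axis and vertical above 0.3 rad).
It also fails if it takes over 134 s, if anything falls off the work surface, if the arm or the gripper's body presses on something with over 40 N, if the wrist force passes 120 N, or if a joint passes its speed limit or range.

### The arm

A 7-joint arm with a two-finger parallel gripper is mounted at the origin on a cart in front of the work surface, level with it; the furniture and walls round the work are solid. World frame = base frame: x ahead of the robot, y to its left, z up, the work surface at z = 0. Lengths are in m, angles in rad, forces in N, time in s.
With the tool pointing down it reaches from about 0.4 to 0.875 m from the base axis. Payload 19.3 kg.
Tool frame: the origin (TCP) lies where the fingers leave the gripper's body, on its centre line; the fingertips stand bot.tip_reach ahead of it and the grasp point (between the pads) lies 54 mm ahead of it (bot.tip_reach is the distance from the TCP to the fingertips, in m); z points along the fingers, y is the line along which they close (so a half turn about z gives the same grasp; the last joint's range is limited). The gripper opens to 85 mm and grips with 20 to 120 N. Pads are 22 mm wide; open, the fingers measure 114 mm over their backs; the gripper's body (76 mm by 85 mm) begins 54 mm behind the grasp point. The pads swing forward as they close: fully open they stand 13 mm farther back than shut.
Start: joints at [1.208, 0.521, -0.036, 1.599, 0.021, 1.021, -0.113], TCP at [0.18, -0.598, 0.304] pointing down, gripper open.
Joint ranges: [-2.91, 2.91], [-0.3, 2.13], [-1.5, 1.42], [0.17, 2.43], [-1.26, 4.41], [0.16, 1.93], [-2.52, 2.52]. Speed limits (rad/s): [1.89, 1.89, 2.39, 2.39, 3.01, 3.01, 3.01].

### API

Orientations are given as [roll, pitch, yaw] about the fixed x, y, z axes, in that order (R = Rz(yaw) Ry(pitch) Rx(roll)).
In Python, from workcell import bot gives the robot as it stands. The module is installed in compiled form; this text tells all that it offers.
- The arm moves only by the shell command python3 -m jog 'ROWS' [FORCE]. ROWS is JSON, a list that holds one entry, the list of rows, each a list of 7 numbers: the shift along the tool's x, y, z in mm, then the turn, a rotation vector about the tool's x, y, z in rad, then the opening, from 0 (shut) to 1 (fully open). In form: [[[tx, ty, tz, wx, wy, wz, fingers], ...]]. A call has 1 to 5 rows; each row shifts and turns the commanded pose from where the row before left it, along the tool's axes as they then stand; what a row does not reach is not made up. A row lasts 1/10 s, in which the tool goes at most 50 mm and 8.59 degrees, less where a joint would pass 70% of its speed; a pose out of reach is approached as far as the arm can. A call is refused whole if a number of a shift passes 50 or a number of a turn 0.15, either way. A call with a gripper value outside its range is refused whole. The fingers move at their own pace and stop on an object; FORCE is the grip in N (left out, the last holds). Time passes only in rows, so rows that do not move let the fingers close. It gives the time, the measured TCP pose, the force, the opening and the grip force at its end, in the units of the state.
- bot.observe(): the state, without advancing time (a new reading comes with each control period).
- bot.grab_frame(name): name is "side" or "top"; returns a dict with "img" (384x512x3 uint8, red, green, blue), "intrinsics" (3x3 intrinsics, pixels), "R" (3x3) and "t" (3): a world point X has camera coordinates R X + t. Camera axes: x right, y down, z forward; pixel columns grow to the right and rows downward; lengths in m; the calibration is good to about 2 mm. A picture is of the moment at which its call begins. There is no depth.
- bot.job_done(): hands the job in; it is judged then, once.
Trained networks look in a picture, given as the dict that the camera call returned (one of the last four; its "shot" number tells which), for a name from the list of things; names that differ only in an ending like _2 or _b are one class to them, and where a whole thing is asked for, a point or a joint stands for the part that bears it (a point fixed in the world has none). Each returns a list of dicts, best first, with "conf" (0 to 1); they miss things now and then, are a little off and sometimes report something else, mostly with a low value. They report only what shows in the picture. A call takes as long as a camera call.
- bot.trace(query, picture): "region" (384x512 bool, what is visible of it).
- bot.spot_point(query, picture): "xyz" ([x, y, z] in m, in world coordinates, good to about 4 mm: a listed point, or the origin of a listed thing).
The state is a dict: "clock": time; "qpos": joint angles; "qd": joint speeds; "joint_efforts": joint torques, N m; "position": TCP position; "tool_rot": TCP orientation; "force": force on the tool from outside, world axes, zero at the start; "moment": the same for the moment, N m; "grip_width": finger opening in m; "finger_force": force on a finger pad.
Only numpy, scipy, OpenCV 4.12 (cv2) and the standard library are available. Lean on these libraries where they do the work, as an engineer would, in place of code of your own. Each camera call takes 0.05 s, during which the arm holds its last target. There are 200 camera calls.

## Working session

There is one attempt and no reset: what is moved stays moved. The work goes in short steps, Python scripts to look and compute and a shell command to move; the robot and the scene stay as the last step left them, time stands still between calls to the robot, and variables do not carry over. Pictures are saved under pics/ and viewed, at most 14 in all, crops included, and the job is handed in when it is done.

```bash
mkdir -p pics; cat > h.py <<'E'
from workcell import bot
import numpy as np, cv2
from scipy.spatial.transform import Rotation as Ro
def find(names, cams=("top","side")):
    for c in cams:
        p=bot.grab_frame(c)
        for n in names:
            for d in bot.spot_point(n,p)[:2]: print(c,n,np.round(d["xyz"],4),round(d["conf"],2))
def save(c,f):
    p=bot.grab_frame(c); cv2.imwrite("pics/"+f,p["img"][:,:,::-1]); return p
def st():
    s=bot.observe(); print("t",round(s["clock"],2),"p",np.round(s["position"],4),"rpy",np.round(s["tool_rot"],3),"F",np.round(s["force"],1),"w",round(s["grip_width"],4),"ff",np.round(s["finger_force"],1)); return s
def go(x,y,z,yaw=None,roll=np.pi):
    "delta of TCP to a world target: tool-axes shift in mm and yaw rotvec"
    s=st(); R=Ro.from_euler("xyz",s["tool_rot"])
    print("shift tool mm",np.round(R.inv().apply(np.array([x,y,z])-s["position"])*1000,1))
    if yaw is not None: print("rotvec",np.round((R.inv()*Ro.from_euler("xyz",[roll,0,yaw])).as_rotvec(),3))
E
python3 - <<'E'
from h import *
s=st(); print(bot.tip_reach, s["qpos"])
find(["spice_jar","shaker","drawer_handle","tamper","jigger","bar_mat","tamper_seat","milk_pitcher","tonic_can"])
save("top","a.png"); save("side","b.png")
E
```

```text
t 0.0 p [ 0.1803 -0.5982  0.3033] rpy [-3.14   0.     0.293] F [ 0.2  0.7 -0.8] w 0.0854 ff 0.0
0.0726 [ 1.20782982  0.52204562 -0.03632471  1.60000392  0.02120099  1.02106793
 -0.11277017]
top spice_jar [ 0.464  -0.0625 -0.0009] 0.8
top shaker [0.4594 0.0262 0.0011] 0.83
top shaker [ 0.6426  0.2304 -0.0013] 0.19
top drawer_handle [ 0.5272 -0.0229  0.1008] 0.7
top bar_mat [ 0.4687 -0.2328  0.0011] 0.77
top tamper_seat [0.4577 0.2166 0.002 ] 0.96
top tamper_seat [ 6.323e-01 -2.432e-01 -4.000e-04] 0.46
top milk_pitcher [0.6411 0.232  0.0007] 0.56
top tonic_can [ 0.63   -0.2435 -0.0008] 0.85
side spice_jar [ 0.4677 -0.0629  0.0021] 0.77
side shaker [ 0.46    0.0272 -0.0009] 0.72
side drawer_handle [ 0.5227 -0.0172  0.1057] 0.88
side bar_mat [ 0.4613 -0.2275 -0.0011] 0.81
side tamper_seat [ 0.452   0.224  -0.0048] 0.66
side tamper_seat [ 0.4625 -0.2293 -0.0007] 0.52
side milk_pitcher [0.6378 0.2338 0.0018] 0.88
side tonic_can [ 0.6328 -0.2433  0.0011] 0.55
```

View pics/a.png

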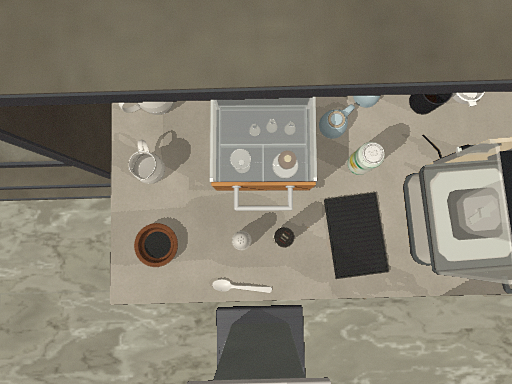

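View pics/b.png

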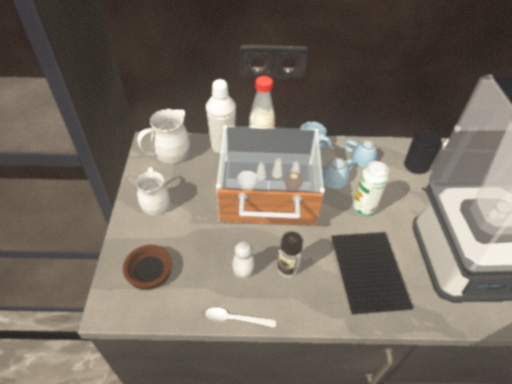

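The top view shows the seat at (157,244), shaker (240,240), jar (284,237), mat centred at (356,235) and turned slightly, handle bar along row 208 from col 235 to 291, and the tamper in the right bay at (288,158). A tall appliance stands right of col 405, so I'll stay clear of it.

```bash
cat >> h.py <<'E'
def px(p,u,v,z):
    K,R,t=map(np.array,(p["intrinsics"],p["R"],p["t"])); c=-R.T@t; d=R.T@np.linalg.inv(K)@[u,v,1]
    return c+d*(z-c[2])/d[2]
def ends(p,q,z):
    r=bot.trace(q,p)
    if not r: return print(q,"none")
    c=cv2.findContours(r[0]["region"].astype(np.uint8),0,2)[0]; c=max(c,key=cv2.contourArea)[:,0]
    w=np.array([px(p,u,v,z)[:2] for u,v in c]).astype(np.float32)
    (a,b),s,g=cv2.minAreaRect(w); print(q,round(r[0]["conf"],2),"c",round(a,4),round(b,4),"size",np.round(s,3),"deg",round(g,1))
E
python3 - <<'E'
from h import *
p=bot.grab_frame("top")
ends(p,"bar_mat",.003); ends(p,"drawer",.114); ends(p,"drawer_handle",.103); ends(p,"tamper_seat",.024); ends(p,"spice_jar",.105); ends(p,"shaker",.08)
for u in(236,290): print(px(p,u,208,.103))
for u,v in((324,197),(376,192),(388,271),(336,277)): print(px(p,u,v,.005))
go(.466,-.063,.118,0)
E
```

```text
bar_mat 0.72 c 0.4646 -0.2292 size [0.184 0.123] deg 6.7
drawer 0.8 c 0.5492 -0.0222 size [0.206 0.058] deg 89.1
drawer_handle 0.89 c 0.5499 -0.0219 size [0.209 0.057] deg 88.4
tamper_seat 0.67 c 0.4549 0.2174 size [0.093 0.094] deg 63.1
spice_jar 0.83 c 0.4658 -0.0589 size [0.042 0.04 ] deg 87.9
shaker 0.62 c 0.4616 0.025 size [0.039 0.037] deg 88.5
[0.5268373  0.03359008 0.103     ]
[ 0.52377644 -0.07618849  0.103     ]
[ 0.55222179 -0.16138605  0.005     ]
[ 0.56030604 -0.28000717  0.005     ]
[ 0.38289477 -0.29632913  0.005     ]
[ 0.37282034 -0.18004942  0.005     ]
t 1.45 p [ 0.1804 -0.5984  0.3039] rpy [-3.142  0.     0.293] F [-0.2 -0.  -0.4] w 0.0851 ff 0.0
shift tool mm [ 428.  -430.2  185.9]
rotvec [-0.     0.     0.293]
```

```bash
python3 -m jog '[[[0,0,0,0,0,0.145,1],[0,0,0,0,0,0.145,1],[0,-30,0,0,0,0,1],[0,-30,0,0,0,0,1],[0,-30,0,0,0,0,1]]]' 25 >/dev/null
python3 -m jog '[[[10,-30,0,0,0,0,1],[10,-30,0,0,0,0,1],[10,-30,0,0,0,0,1],[10,-30,0,0,0,0,1],[10,-30,0,0,0,0,1]]]' >/dev/null
python3 -m jog '[[[20,-30,0,0,0,0,1],[20,-30,0,0,0,0,0.9],[20,-30,0,0,0,0,0.9],[20,-30,0,0,0,0,0.9],[20,-30,0,0,0,0,0.9]]]' >/dev/null
python3 -m jog '[[[25,-30,0,0,0,0,0.9],[25,-30,0,0,0,0,0.9],[25,-25,0,0,0,0,0.9],[25,0,0,0,0,0,0.9],[20,0,0,0,0,0,0.9]]]'
python3 - <<'E'
from h import *
go(.466,-.063,.118,0)
find(["spice_jar","shaker"])
E
```

```text
clock: 3.45
position: [0.4504, -0.1218, 0.3041]
tool_rot: [-3.142, -0.001, 0.004]
force: [0.7, 0.0, -0.1]
grip_width: 0.0768
finger_force: 0.0
t 3.45 p [ 0.4504 -0.1218  0.3041] rpy [-3.142e+00 -1.000e-03  4.000e-03] F [ 0.7  0.  -0.1] w 0.0768 ff 0.0
shift tool mm [ 15.7 -58.7 186.1]
rotvec [-0.    -0.001  0.004]
top spice_jar [ 0.4635 -0.0569 -0.0009] 0.62
top shaker [0.4579 0.0271 0.0015] 0.79
side spice_jar [ 0.4701 -0.0625 -0.0022] 0.88
side shaker [ 4.638e-01  2.900e-02 -3.000e-04] 0.79
```

```bash
python3 -m jog '[[[8,-30,0,0,0,0,0.9],[8,-31,0,0,0,0,0.8],[0,0,30,0,0,0,0.8],[0,0,30,0,0,0,0.8],[0,0,30,0,0,0,0.8]]]' >/dev/null
python3 -m jog '[[[0,0,30,0,0,0,0.8],[0,0,20,0,0,0,0.8],[0,0,20,0,0,0,0.8],[0,0,15,0,0,0,0.8],[0,0,10,0,0,0,0.8]]]'
python3 - <<'E'
from h import *
go(.466,-.061,.118,0)
save("side","c.png")
E
```

```text
clock: 4.75
position: [0.4642, -0.0619, 0.1182]
tool_rot: [3.142, 0.001, 0.002]
force: [0.2, 0.8, 0.4]
grip_width: 0.0686
finger_force: 0.0
t 4.75 p [ 0.4642 -0.0619  0.1182] rpy [3.142e+00 1.000e-03 2.000e-03] F [0.2 0.8 0.4] w 0.0686 ff 0.0
shift tool mm [ 1.8 -0.9  0.2]
rotvec [0.    0.001 0.002]
```

View pics/c.png

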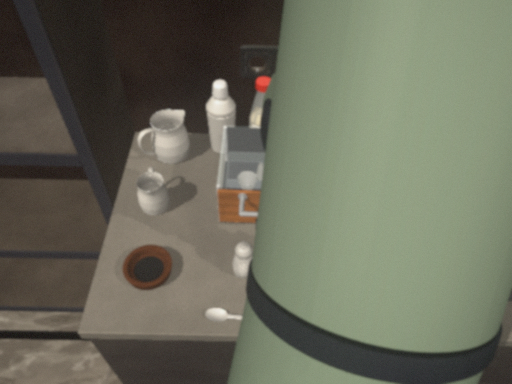

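The arm hides the jar from this camera; the shaker still stands at (243,260), and there's no contact force. Closing on the jar and lifting a little.

```bash
python3 -m jog '[[[2,0,0,0,0,0,0.5],[0,0,0,0,0,0,0.2],[0,0,0,0,0,0,0.2],[0,0,0,0,0,0,0.2],[0,0,0,0,0,0,0.2]]]' 25
python3 -m jog '[[[0,0,0,0,0,0,0.2],[0,0,-5,0,0,0,0.2],[0,0,-10,0,0,0,0.2],[0,0,-15,0,0,0,0.2],[0,0,-20,0,0,0,0.2]]]'
```

```text
clock: 5.3
position: [0.4673, -0.0617, 0.1197]
tool_rot: [3.141, -0.001, 0.003]
force: [-1.9, -0.2, 8.4]
grip_width: 0.0403
finger_force: 25.1
clock: 5.8
position: [0.4666, -0.0616, 0.1698]
tool_rot: [-3.141, 0.001, 0.003]
force: [-0.8, -0.1, -0.5]
grip_width: 0.0403
finger_force: 24.9
```

```bash
python3 -m jog '[[[0,15,0,0,0,0,0.2],[0,25,0,0,0,0,0.2],[5,30,0,0,0,0,0.2],[10,30,0,0,0,0,0.2],[10,30,0,0,0,0,0.2]]]' >/dev/null
python3 -m jog '[[[10,20,0,0,0,0,0.2],[8,12,0,0,0,0,0.2],[0,0,15,0,0,0,0.2],[0,0,15,0,0,0,0.2],[0,0,10,0,0,0,0.2]]]'
python3 -m jog '[[[0,0,4,0,0,0,0.2],[0,0,0,0,0,0,0.2],[0,0,0,0,0,0,0.2]]]'
```

```text
clock: 6.8
position: [0.5099, -0.2232, 0.1281]
tool_rot: [-3.141, 0.001, 0.003]
force: [-0.6, -0.1, -1.4]
grip_width: 0.0403
finger_force: 25.0
clock: 7.1
position: [0.5104, -0.2232, 0.125]
tool_rot: [-3.142, 0.0, 0.003]
force: [-0.1, 0.2, -1.0]
grip_width: 0.04
finger_force: 24.9
```

```bash
python3 -m jog '[[[0,0,1.5,0,0,0,0.2],[0,0,0,0,0,0,0.2]]]'
python3 -m jog '[[[0,0,0,0,0,0,0.4],[0,0,0,0,0,0,0.6],[0,0,0,0,0,0,0.8],[0,0,0,0,0,0,0.8],[0,0,-10,0,0,0,0.8]]]'
python3 -m jog '[[[0,0,-20,0,0,0,0.8],[0,0,-30,0,0,0,0.8],[0,0,-40,0,0,0,0.8],[0,0,-40,0,0,0,0.8],[0,0,-40,0,0,0,0.8]]]'
python3 -m jog '[[[0,-40,0,0,0,0,0.8],[0,-40,0,0,0,0,0.8],[-10,-40,0,0,0,0,0.8],[-20,-40,0,0,0,0,0.8],[-15,-40,0,0,0,0,0.8]]]'
python3 - <<'E'
from h import *
find(["spice_jar","shaker"])
go(.461,.027,.104,0)
E
```

```text
clock: 7.3
position: [0.5106, -0.2234, 0.1241]
tool_rot: [3.141, -0.001, 0.003]
force: [-2.6, 0.6, 11.4]
grip_width: 0.04
finger_force: 25.9
clock: 7.8
position: [0.5098, -0.2232, 0.1328]
tool_rot: [-3.141, 0.002, 0.003]
force: [-0.5, 0.0, 0.0]
grip_width: 0.0684
finger_force: 0.0
clock: 8.3
position: [0.51, -0.2233, 0.3058]
tool_rot: [-3.142, -0.0, 0.003]
force: [-0.1, 0.5, 0.0]
grip_width: 0.0683
finger_force: 0.0
clock: 8.8
position: [0.4635, -0.0222, 0.304]
tool_rot: [3.141, -0.0, 0.003]
force: [0.8, 0.8, -0.3]
grip_width: 0.0683
finger_force: 0.0
top spice_jar [ 0.5082 -0.2183  0.0068] 0.96
side shaker [4.612e-01 2.630e-02 4.000e-04] 0.55
t 9.1 p [ 0.465  -0.0243  0.3038] rpy [ 3.141e+00 -0.000e+00  2.000e-03] F [ 0.6 -0.2  0.7] w 0.0681 ff 0.0
shift tool mm [ -4.  -51.4 199.8]
rotvec [ 0.    -0.     0.002]
```

```bash
python3 -m jog '[[[-4,-25,0,0,0,0,0.8],[0,-26,0,0,0,0,0.8],[0,0,30,0,0,0,0.8],[0,0,40,0,0,0,0.8],[0,0,40,0,0,0,0.8]]]' >/dev/null
python3 -m jog '[[[0,0,30,0,0,0,0.8],[0,0,25,0,0,0,0.8],[0,0,20,0,0,0,0.8],[0,0,12,0,0,0,0.8],[0,0,4,0,0,0,0.8]]]'
python3 -m jog '[[[0,0,0,0,0,0,0.5],[0,0,0,0,0,0,0.2],[0,0,0,0,0,0,0.2],[0,0,0,0,0,0,0.2],[0,0,0,0,0,0,0.2]]]' 25
python3 -m jog '[[[0,0,0,0,0,0,0.2],[0,0,-5,0,0,0,0.2],[0,0,-10,0,0,0,0.2],[0,0,-15,0,0,0,0.2],[0,0,-20,0,0,0,0.2]]]'
```

```text
clock: 10.1
position: [0.4606, 0.0268, 0.1015]
tool_rot: [3.141, 0.001, 0.002]
force: [0.3, 0.7, -0.6]
grip_width: 0.0683
finger_force: 0.0
clock: 10.6
position: [0.4611, 0.0273, 0.1034]
tool_rot: [-3.142, -0.002, 0.003]
force: [-1.0, 0.5, 8.7]
grip_width: 0.04
finger_force: 25.4
clock: 11.1
position: [0.4604, 0.0273, 0.1534]
tool_rot: [3.142, 0.001, 0.003]
force: [-0.2, -1.2, -0.9]
grip_width: 0.0403
finger_force: 25.2
```

```bash
python3 -m jog '[[[-5,15,0,0,0,0,0.2],[-10,30,0,0,0,0,0.2],[-10,35,0,0,0,0,0.2],[-10,35,0,0,0,0,0.2],[-5,35,0,0,0,0,0.2]]]' >/dev/null
python3 -m jog '[[[0,35,0,0,0,0,0.2],[0,35,0,0,0,0,0.2],[0,27,0,0,0,0,0.2],[0,15,0,0,0,0,0.2],[0,0,15,0,0,0,0.2]]]'
python3 -m jog '[[[0,0,15,0,0,0,0.2],[0,0,10,0,0,0,0.2],[0,0,5,0,0,0,0.2],[0,0,1,0,0,0,0.2],[0,0,0,0,0,0,0.2]]]'
```

```text
clock: 12.1
position: [0.4217, -0.2377, 0.1392]
tool_rot: [3.139, -0.003, -0.001]
force: [0.2, 1.0, -1.5]
grip_width: 0.0399
finger_force: 25.2
clock: 12.6
position: [0.4217, -0.2345, 0.1075]
tool_rot: [3.141, -0.001, 0.003]
force: [-4.9, 3.6, 16.3]
grip_width: 0.0399
finger_force: 31.8
```

```bash
python3 -m jog '[[[0,0,-1,0,0,0,0.4],[0,0,0,0,0,0,0.6],[0,0,0,0,0,0,0.8],[0,0,0,0,0,0,0.8],[0,0,-10,0,0,0,0.8]]]'
python3 -m jog '[[[0,0,-20,0,0,0,0.8],[0,0,-30,0,0,0,0.8],[0,0,-40,0,0,0,0.8],[0,0,-40,0,0,0,0.8],[0,0,-40,0,0,0,0.8]]]'
python3 -m jog '[[[0,-40,0,0,0,0,0.8],[0,-40,0,0,0,0,0.6],[0,-40,0,0,0,0,0.4],[0,-40,0,0,0,0,0.4],[0,-40,0,0,0,0,0.4]]]'
python3 - <<'E'
from h import *
find(["spice_jar","shaker","drawer_handle"])
go(.525,-.021,.157,np.pi/2-.025)
print(bot.observe()["qpos"])
save("top","d.png")
E
```

```text
clock: 13.1
position: [0.4209, -0.2345, 0.117]
tool_rot: [-3.141, 0.002, 0.003]
force: [0.4, 0.0, -0.1]
grip_width: 0.0686
finger_force: 0.0
clock: 13.6
position: [0.421, -0.2344, 0.2898]
tool_rot: [-3.141, -0.0, 0.003]
force: [1.0, -0.1, -0.6]
grip_width: 0.0681
finger_force: 0.0
clock: 14.1
position: [0.4203, -0.0332, 0.2882]
tool_rot: [3.141, -0.001, 0.003]
force: [1.0, -0.5, 0.1]
grip_width: 0.0345
finger_force: 0.0
top spice_jar [ 0.5052 -0.2193  0.008 ] 0.82
top shaker [ 0.4188 -0.2339  0.0028] 0.57
top drawer_handle [ 0.525  -0.0259  0.1023] 0.64
side drawer_handle [ 0.5193 -0.0178  0.1009] 0.63
t 14.5 p [ 0.4208 -0.0357  0.2875] rpy [3.141e+00 0.000e+00 1.000e-03] F [-0.3  0.2  0.3] w 0.0341 ff 0.0
shift tool mm [104.3 -14.6 130.5]
rotvec [ 0.     0.    -1.545]
[ 0.41554788  0.25927671 -0.55297964  2.09988984  0.18407956  0.82826887
 -1.81730764]
```

View pics/d.png

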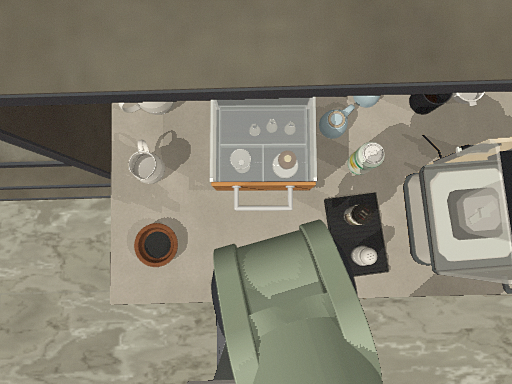

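The jar (356,215) and shaker (364,256) stand upright on the mat. Next I'll turn the tool about a quarter to grip the handle bar.

```bash
python3 -m jog '[[[0,0,0,0,0,0.145,0.4],[0,0,0,0,0,0.145,0.4],[0,0,0,0,0,0.145,0.4],[0,0,0,0,0,0.145,0.4],[0,0,0,0,0,0.145,0.4]]]' >/dev/null
python3 -m jog '[[[0,0,0,0,0,0.145,0.4],[0,0,0,0,0,0.145,0.4],[0,0,0,0,0,0.145,0.4],[0,0,0,0,0,0.145,0.4],[0,0,0,0,0,0.145,0.4]]]' >/dev/null
python3 -m jog '[[[0,0,0,0,0,0.145,0.4],[0,0,0,0,0,0,0.4]]]' >/dev/null
python3 - <<'E'
from h import *
go(.524,-.021,.157,-np.pi/2-.025)
print(bot.observe()["qpos"])
E
```

```text
t 15.75 p [ 0.4179 -0.0362  0.278 ] rpy [ 3.113  0.015 -1.101] F [0.2 0.3 0.2] w 0.0344 ff 0.0
shift tool mm [  36.2 -104.9  117.6]
rotvec [0.032 0.007 0.495]
[-0.50123884  0.27901598  0.5421989   2.14049312 -0.19795458  0.80268922
 -2.50526425]
```

Joint 7 hit its limit that way, so I'll turn the other way.

```bash
python3 -m jog '[[[0,0,-10,0.032,0.007,-0.1,0.4],[0,0,0,0,0,-0.145,0.4],[0,0,0,0,0,-0.145,0.4],[0,0,0,0,0,-0.145,0.4],[0,0,0,0,0,-0.145,0.4]]]' >/dev/null
python3 -m jog '[[[0,0,0,0,0,-0.145,0.4],[0,0,0,0,0,-0.145,0.4],[0,0,0,0,0,-0.145,0.4],[0,0,0,0,0,-0.145,0.4],[0,0,0,0,0,-0.145,0.4]]]' >/dev/null
python3 -m jog '[[[0,0,0,0,0,-0.145,0.4],[0,0,0,0,0,-0.145,0.4],[0,0,0,0,0,-0.145,0.4],[0,0,0,0,0,-0.145,0.4],[0,0,0,0,0,-0.145,0.4]]]' >/dev/null
python3 -m jog '[[[0,0,0,0,0,-0.145,0.4],[0,0,0,0,0,-0.145,0.4],[0,0,0,0,0,0,0.4]]]' >/dev/null
python3 - <<'E'
from h import *
go(.524,-.021,.157,np.pi/2-.025)
print(bot.observe()["qpos"])
E
```

```text
t 17.55 p [ 0.4182 -0.0368  0.2884] rpy [-3.139 -0.011  1.323] F [ 0.1  0.2 -0.1] w 0.034 ff 0.0
shift tool mm [ 39.7  99.  131.6]
rotvec [-0.001 -0.012 -0.222]
[-0.10505138  0.21805544  0.06821585  2.1284272  -0.03703698  0.79508922
 -0.25985009]
```

```bash
python3 -m jog '[[[0,0,0,0,-0.006,-0.111,0.4],[0,0,0,0,-0.006,-0.111,0.4],[6,30,0,0,0,0,0.4],[6,30,0,0,0,0,0.4],[6,30,0,0,0,0,0.4]]]' >/dev/null
python3 -m jog '[[[0,16,30,0,0,0,0.4],[0,0,30,0,0,0,0.4],[0,0,10,0,0,0,0.4],[0,0,0,0,0,0,0.4]]]' >/dev/null
python3 - <<'E'
from h import *
go(.524,-.021,.157,np.pi/2-.025)
find(["drawer_handle"])
save("side","e.png")
E
```

```text
t 18.45 p [ 0.5239 -0.0218  0.2171] rpy [-3.137  0.     1.539] F [ 1.3 -0.7  0.4] w 0.0344 ff 0.0
shift tool mm [ 0.8  0.4 60.1]
rotvec [-0.004  0.    -0.007]
```

View pics/e.png

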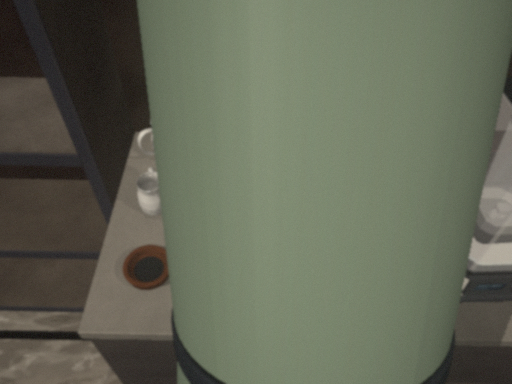

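```bash
python3 -m jog '[[[0,0,20,0,0,0,0.4],[0,0,10,0,0,0,0.4],[0,0,10,0,0,0,0.4],[0,0,0,0,0,0,0.4]]]'
python3 -m jog '[[[0,0,10,0,0,0,0.4],[0,0,7,0,0,0,0.4],[0,0,0,0,0,0,0.4]]]'
python3 -m jog '[[[0,0,0,0,0,0,0.2],[0,0,0,0,0,0,0],[0,0,0,0,0,0,0],[0,0,0,0,0,0,0],[0,0,0,0,0,0,0]]]' 40
```

```text
clock: 19.1
position: [0.5241, -0.0215, 0.177]
tool_rot: [-3.138, 0.0, 1.541]
force: [0.2, 0.3, -0.2]
grip_width: 0.0342
finger_force: 0.0
clock: 19.4
position: [0.524, -0.0215, 0.16]
tool_rot: [-3.138, 0.0, 1.542]
force: [-0.3, -0.2, -0.4]
grip_width: 0.0344
finger_force: 0.0
clock: 19.9
position: [0.5246, -0.0215, 0.1611]
tool_rot: [-3.14, 0.0, 1.541]
force: [0.5, -0.5, 4.9]
grip_width: 0.0085
finger_force: 39.3
```

```bash
python3 -m jog '[[[0,-5,0,0,0,0,0],[0,-12,0,0,0,0,0],[0,-18,0,0,0,0,0],[0,-20,0,0,0,0,0],[0,-20,0,0,0,0,0]]]'
python3 -m jog '[[[0,-18,0,0,0,0,0],[0,-10,0,0,0,0,0],[0,-5,0,0,0,0,0],[0,0,0,0,0,0,0],[0,0,0,0,0,0,0]]]'
```

```text
clock: 20.4
position: [0.4486, -0.0196, 0.1612]
tool_rot: [-3.14, 0.001, 1.541]
force: [2.4, -2.8, 0.6]
grip_width: 0.0083
finger_force: 39.3
clock: 20.9
position: [0.4161, -0.0188, 0.1611]
tool_rot: [-3.139, 0.001, 1.541]
force: [-1.7, -5.2, 5.5]
grip_width: 0.0084
finger_force: 39.9
```

```bash
python3 -m jog '[[[0,0,0,0,0,0,0.2],[0,0,0,0,0,0,0.4],[0,0,0,0,0,0,0.4],[0,0,-10,0,0,0,0.4],[0,0,-20,0,0,0,0.4]]]'
python3 -m jog '[[[0,0,-30,0,0,0,0.6],[0,0,-40,0,0,0,0.8],[0,0,-30,0,0,0,0.8],[0,0,0,0,0,0.14,0.8],[0,0,0,0,0,0.14,0.8]]]' >/dev/null
python3 -m jog '[[[0,0,0,0,0,0.14,0.8],[0,0,0,0,0,0.14,0.8],[0,0,0,0,0,0.14,0.8],[0,0,0,0,0,0.14,0.8],[0,0,0,0,0,0.14,0.8]]]' >/dev/null
python3 -m jog '[[[0,0,0,0,0,0.14,0.8],[0,0,0,0,0,0.14,0.8],[0,0,0,0,0,0.14,0.8],[0,0,0,0,0,0.14,0.8],[0,0,0,0,0,0,0.8]]]' >/dev/null
python3 - <<'E'
from h import *
find(["tamper","jigger","drawer_handle","tamper_seat"])
p=save("top","f.png"); ends(p,"tamper",.10)
go(.52,-.07,.138,0)
print(bot.observe()["qpos"])
E
```

```text
clock: 21.4
position: [0.416, -0.0183, 0.1911]
tool_rot: [-3.137, 0.001, 1.542]
force: [0.8, -0.2, 1.0]
grip_width: 0.0344
finger_force: 0.0
top tamper [ 0.5166 -0.0701  0.0139] 0.86
top jigger [0.52   0.0242 0.014 ] 0.71
top jigger [ 0.5145 -0.0726  0.0164] 0.47
top tamper_seat [0.4536 0.217  0.003 ] 0.88
side tamper [ 0.5166 -0.073   0.0119] 0.51
side jigger [0.522  0.0294 0.015 ] 0.78
side drawer_handle [ 0.4121 -0.016   0.104 ] 0.85
side tamper_seat [ 0.4531  0.2206 -0.0025] 0.98
tamper 0.64 c 0.511 -0.0668 size [0.051 0.051] deg 88.4
t 23.5 p [ 0.4167 -0.0184  0.2911] rpy [3.141e+00 2.000e-03 2.000e-03] F [-0.3 -0.7  0.3] w 0.0682 ff 0.0
shift tool mm [103.6  51.8 152.9]
rotvec [0.    0.002 0.002]
[-0.35769132  0.21598019  0.30307397  2.13936048 -0.08914419  0.80000661
 -1.56801415]
```

View pics/f.png

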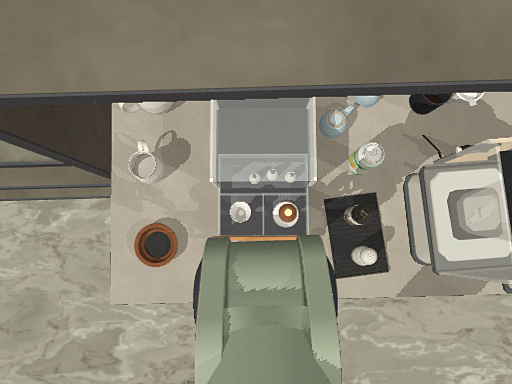

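The drawer is open; the tamper is at (287,212) in the right bay and the jigger at (240,212).

```bash
python3 -m jog '[[[25,13,0,0,0,0,0.8],[30,15,0,0,0,0,0.8],[30,15,0,0,0,0,0.8],[15,10,0,0,0,0,0.8],[0,0,20,0,0,0,0.8]]]' >/dev/null
python3 -m jog '[[[0,0,30,0,0,0,0.8],[0,0,30,0,0,0,0.8],[0,0,20,0,0,0,0.8],[0,0,15,0,0,0,0.8],[0,0,10,0,0,0,0.8]]]'
python3 -m jog '[[[0,0,10,0,0,0,0.8],[0,0,10,0,0,0,0.8],[0,0,8,0,0,0,0.8],[0,0,0,0,0,0,0.8]]]'
```

```text
clock: 24.5
position: [0.5162, -0.0712, 0.1647]
tool_rot: [3.141, 0.003, 0.002]
force: [-0.0, 0.6, 0.6]
grip_width: 0.0682
finger_force: 0.0
clock: 24.9
position: [0.5162, -0.0712, 0.1371]
tool_rot: [3.141, 0.003, 0.001]
force: [-0.6, 0.2, -0.9]
grip_width: 0.0681
finger_force: 0.0
```

```bash
python3 -m jog '[[[0,0,0,0,0,0,0.5],[0,0,0,0,0,0,0.2],[0,0,0,0,0,0,0],[0,0,0,0,0,0,0],[0,0,0,0,0,0,0]]]' 60
python3 -m jog '[[[0,0,0,0,0,0,0],[0,0,-3,0,0,0,0],[0,0,-10,0,0,0,0],[0,0,-15,0,0,0,0],[0,0,0,0,0,0,0]]]'
```

```text
clock: 25.4
position: [0.5169, -0.0712, 0.1386]
tool_rot: [3.141, 0.001, 0.001]
force: [-0.6, 0.5, 5.7]
grip_width: 0.0356
finger_force: 59.2
clock: 25.9
position: [0.5172, -0.0713, 0.1677]
tool_rot: [3.141, -0.0, 0.001]
force: [0.1, 0.2, -4.1]
grip_width: 0.0356
finger_force: 60.5
```

```bash
python3 -m jog '[[[0,0,-20,0,0,0,0],[0,0,-30,0,0,0,0],[0,0,-30,0,0,0,0],[0,0,-20,0,0,0,0],[0,0,-10,0,0,0,0]]]' >/dev/null
python3 -m jog '[[[-5,-15,0,0,0,0,0],[-10,-30,0,0,0,0,0],[-10,-35,0,0,0,0,0],[-10,-35,0,0,0,0,0],[-10,-35,0,0,0,0,0]]]' >/dev/null
python3 -m jog '[[[-10,-35,0,0,0,0,0],[-8,-35,0,0,0,0,0],[0,-35,0,0,0,0,0],[0,-25,0,0,0,0,0],[0,-10,0,0,0,0,0]]]'
python3 -m jog '[[[0,0,15,0,0,0,0],[0,0,25,0,0,0,0],[0,0,20,0,0,0,0],[0,0,0,0,0,0,0]]]'
python3 - <<'E'
from h import *
find(["tamper","tamper_seat"])
save("top","g.png"); save("side","g2.png")
go(.4545,.2185,.1305,0)
E
```

```text
clock: 27.4
position: [0.4526, 0.2212, 0.2751]
tool_rot: [3.141, 0.003, 0.004]
force: [0.4, -1.2, -4.4]
grip_width: 0.0355
finger_force: 61.4
clock: 27.8
position: [0.4521, 0.2176, 0.2135]
tool_rot: [3.139, 0.006, 0.001]
force: [-0.1, -0.1, -4.8]
grip_width: 0.0357
finger_force: 61.4
top tamper [0.4488 0.2158 0.091 ] 0.62
top tamper_seat [0.454  0.216  0.0008] 0.89
t 28.2 p [0.4534 0.2188 0.2166] rpy [-3.141e+00  1.000e-03  1.000e-03] F [-0.1  0.3 -4.9] w 0.0359 ff 61.4
shift tool mm [ 1.2  0.3 86.1]
rotvec [-0.     0.001  0.001]
```

View pics/g2.png

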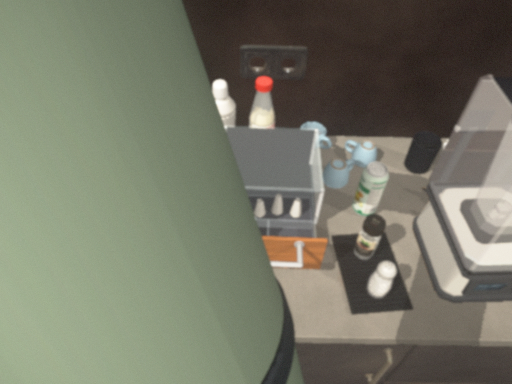

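```bash
python3 -m jog '[[[1,0,25,0,0,0,0],[0,0,25,0,0,0,0],[0,0,15,0,0,0,0],[0,0,10,0,0,0,0],[0,0,4,0,0,0,0]]]'
python3 -m jog '[[[0,0,3,0,0,0,0],[0,0,3,0,0,0,0],[0,0,0,0,0,0,0]]]'
```

```text
clock: 28.7
position: [0.454, 0.2187, 0.1365]
tool_rot: [3.141, 0.003, 0.001]
force: [-0.1, 0.1, -4.4]
grip_width: 0.0357
finger_force: 61.4
clock: 29.0
position: [0.4541, 0.2188, 0.1311]
tool_rot: [3.142, 0.002, 0.002]
force: [0.0, 0.4, -3.6]
grip_width: 0.0359
finger_force: 61.4
```

```bash
python3 -m jog '[[[0,0,1,0,0,0,0],[0,0,0,0,0,0,0]]]'
python3 -m jog '[[[0,0,0.7,0,0,0,0],[0,0,0,0,0,0,0]]]'
```

```text
clock: 29.2
position: [0.4544, 0.2188, 0.1307]
tool_rot: [-3.141, 0.001, 0.001]
force: [-1.4, -0.6, 6.3]
grip_width: 0.0358
finger_force: 62.3
clock: 29.4
position: [0.4545, 0.2188, 0.1306]
tool_rot: [-3.141, 0.001, 0.001]
force: [-6.0, -3.1, 22.4]
grip_width: 0.0358
finger_force: 63.7
```

Seated at the expected height. Releasing and retreating.

```bash
python3 -m jog '[[[0,0,-1.2,0,0,0,0.5],[0,0,0,0,0,0,0.7],[0,0,0,0,0,0,0.8],[0,0,0,0,0,0,0.8],[0,0,-10,0,0,0,0.8]]]'
python3 -m jog '[[[0,0,-25,0,0,0,0.8],[0,0,-35,0,0,0,0.8],[0,0,-35,0,0,0,0.8],[0,0,-35,0,0,0,0.8],[0,0,-20,0,0,0,0.8]]]' >/dev/null
python3 -m jog '[[[-10,40,0,0,0,-0.14,0.6],[-3,40,0,0,0,-0.14,0.4],[3,40,0,0,0,-0.14,0.4],[9,40,0,0,0,-0.14,0.4],[14,35,0,0,0,-0.14,0.4]]]' >/dev/null
python3 -m jog '[[[15,20,0,0,0,-0.14,0.4],[0,0,0,0,0,-0.14,0.4],[0,0,0,0,0,-0.14,0.4],[0,0,0,0,0,-0.14,0.4],[0,0,0,0,0,-0.14,0.4]]]' >/dev/null
python3 -m jog '[[[0,0,0,0,0,-0.14,0.4],[0,0,0,0,0,0,0.4]]]' >/dev/null
python3 - <<'E'
from h import *
find(["tamper","tamper_seat","jigger","drawer_handle"])
save("top","i.png")
go(.416,-.0185,.160,1.542)
E
```

```text
clock: 29.9
position: [0.4536, 0.2185, 0.1399]
tool_rot: [3.14, 0.004, 0.001]
force: [0.1, -0.1, 0.7]
grip_width: 0.0684
finger_force: 0.0
top tamper [ 0.6278 -0.2404 -0.001 ] 0.66
top tamper_seat [ 0.4198 -0.2359  0.0054] 0.38
t 32.15 p [0.5385 0.0429 0.2903] rpy [-3.139  0.     1.529] F [ 0.2 -0.3  0. ] w 0.0342 ff 0.0
shift tool mm [ -66.4 -119.5  130.6]
rotvec [-0.002  0.    -0.013]
```

View pics/i.png

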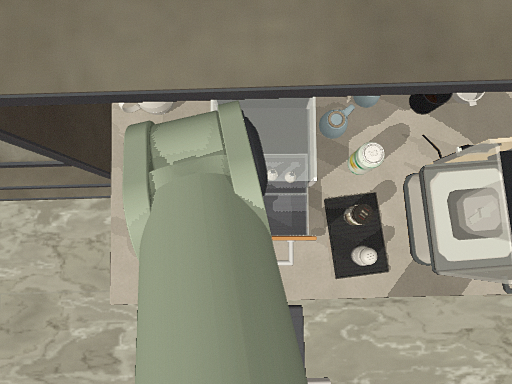

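The arm hides the seat; the jar and shaker are still on the mat. I'll move above the handle and check the tamper from there.

```bash
python3 -m jog '[[[-16,-30,0,0,0,-0.013,0.4],[-17,-30,0,0,0,0,0.4],[-17,-30,0,0,0,0,0.4],[-14,-28,0,0,0,0,0.4],[0,0,40,0,0,0,0.4]]]' >/dev/null
python3 -m jog '[[[0,0,30,0,0,0,0.4],[0,0,0,0,0,0,0.4]]]' >/dev/null
python3 - <<'E'
from h import *
find(["tamper","tamper_seat","jigger","drawer_handle"])
p=save("top","j.png"); cv2.imwrite("pics/j2.png",cv2.resize(p["img"][180:300,110:320,::-1],None,fx=3,fy=3))
go(.416,-.0185,.160,1.542)
E
```

```text
top tamper [0.4496 0.213  0.0068] 0.78
top tamper_seat [0.4561 0.2178 0.0011] 0.92
top jigger [0.5213 0.0233 0.0185] 0.61
top drawer_handle [0.5207 0.0235 0.0135] 0.48
side tamper [0.4555 0.2194 0.0055] 0.61
t 33.4 p [ 0.4185 -0.0174  0.2209] rpy [-3.14   0.     1.543] F [ 0.9 -0.1 -0.4] w 0.034 ff 0.0
shift tool mm [-1.1 -2.4 60.9]
rotvec [-0.002  0.     0.001]
```

View pics/j2.png

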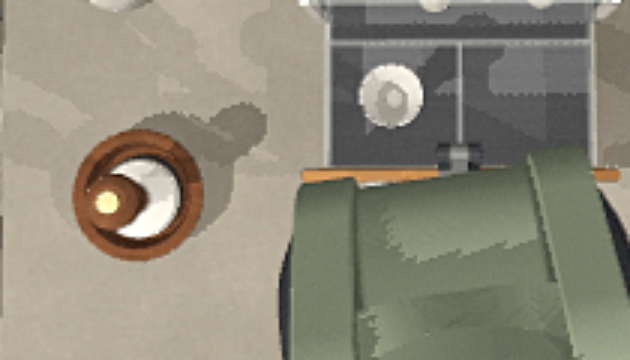

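```bash
python3 - <<'E'
from h import *
p=bot.grab_frame("top"); K,R,t=map(np.array,(p["intrinsics"],p["R"],p["t"]))
for X in ((.454,.216,.102),(.454,.216,.024),(.454,.216,.027)):
    q=K@(R@np.array(X)+t); q=q[:2]/q[2]; print(q,(q-[110,180])*3)
E
python3 -m jog '[[[-1,-2,20,0,0,0,0.4],[0,0,20,0,0,0,0.4],[0,0,10,0,0,0,0.4],[0,0,10,0,0,0,0.4],[0,0,0,0,0,0,0.4]]]'
```

```text
[146.62009717 246.55259622] [109.86029151 199.65778866]
[156.35902781 245.35080601] [139.07708343 196.05241804]
[156.01519819 245.39323481] [138.04559458 196.17970442]
clock: 33.95
position: [0.416, -0.0184, 0.1599]
tool_rot: [-3.138, 0.0, 1.543]
force: [0.6, -0.3, 0.3]
grip_width: 0.0342
finger_force: 0.0
```

The tamper stands upright and flat in the seat: its top is at (107,202) in the crop, against an expected (110,200). Now pushing the drawer shut.

```bash
python3 -m jog '[[[0,0,0,0,0,0,0.2],[0,0,0,0,0,0,0],[0,0,0,0,0,0,0],[0,0,0,0,0,0,0]]]' 40
python3 -m jog '[[[0,6,0,0,0,0,0],[0,12,0,0,0,0,0],[0,18,0,0,0,0,0],[0,20,0,0,0,0,0],[0,20,0,0,0,0,0]]]'
python3 -m jog '[[[0,15,0,0,0,0,0],[0,9,0,0,0,0,0],[0,5,0,0,0,0,0],[0,3,0,0,0,0,0],[0,0,0,0,0,0,0]]]'
```

```text
clock: 34.35
position: [0.4165, -0.0184, 0.1611]
tool_rot: [-3.141, 0.0, 1.543]
force: [-1.0, 0.2, 8.0]
grip_width: 0.0082
finger_force: 39.4
clock: 34.85
position: [0.4931, -0.0203, 0.1611]
tool_rot: [-3.14, -0.0, 1.543]
force: [-3.1, 3.4, 10.3]
grip_width: 0.0086
finger_force: 39.7
clock: 35.35
position: [0.5252, -0.0211, 0.1612]
tool_rot: [3.142, -0.0, 1.543]
force: [1.0, 2.1, 8.4]
grip_width: 0.0082
finger_force: 39.5
```

```bash
python3 -m jog '[[[0,1.5,0,0,0,0,0],[0,0,0,0,0,0,0],[0,0,0,0,0,0,0]]]'
```

```text
clock: 35.65
position: [0.5262, -0.0212, 0.1612]
tool_rot: [-3.141, -0.0, 1.543]
force: [-0.5, 2.5, 9.1]
grip_width: 0.0086
finger_force: 39.7
```

```bash
python3 -m jog '[[[0,1.5,0,0,0,0,0],[0,0,0,0,0,0,0]]]'
python3 -m jog '[[[0,1.5,0,0,0,0,0],[0,0,0,0,0,0,0]]]'
```

```text
clock: 35.85
position: [0.5265, -0.0211, 0.1611]
tool_rot: [-3.138, -0.0, 1.543]
force: [-9.7, 4.2, 18.3]
grip_width: 0.0085
finger_force: 40.7
clock: 36.05
position: [0.5268, -0.0212, 0.161]
tool_rot: [-3.135, 0.0, 1.543]
force: [-19.1, 4.0, 28.3]
grip_width: 0.0086
finger_force: 41.7
```

```bash
python3 -m jog '[[[0,-2.5,0,0,0,0,0],[0,0,0,0,0,0,0.2],[0,0,0,0,0,0,0.35],[0,0,0,0,0,0,0.35],[0,0,-15,0,0,0,0.35]]]'
python3 -m jog '[[[0,0,-35,0,0,0,0.4],[0,0,-40,0,0,0,0.6],[0,0,-40,0,0,0,0.8],[0,0,0,0,0,0.14,0.8],[0,0,0,0,0,0.14,0.8]]]' >/dev/null
python3 -m jog '[[[0,0,0,0,0,0.14,0.8],[0,0,0,0,0,0.14,0.8],[0,0,0,0,0,0.14,0.8],[0,0,0,0,0,0.14,0.8],[0,0,0,0,0,0.14,0.8]]]' >/dev/null
python3 -m jog '[[[0,0,0,0,0,0.14,0.8],[0,0,0,0,0,0.14,0.8],[0,0,0,0,0,0.14,0.8],[0,0,0,0,0,0.14,0.8],[0,0,0,0,0,0,0.8]]]' >/dev/null
python3 -m jog '[[[-20,15,0,0,0,0,0.8],[-20,15,0,0,0,0,0.8],[-20,15,0,0,0,0,0.8],[-25,15,0,0,0,0,0.8],[-20,15,0,0,0,0,0.8]]]' >/dev/null
python3 - <<'E'
from h import *
find(["spice_jar","shaker","drawer_handle","jigger"])
save("top","k.png")
go(.421,-.2345,.106,0)
E
```

```text
clock: 36.55
position: [0.5256, -0.0215, 0.1742]
tool_rot: [-3.137, 0.001, 1.543]
force: [-0.2, -0.0, 0.7]
grip_width: 0.0296
finger_force: 0.0
top spice_jar [ 0.5105 -0.2194  0.0059] 0.7
top drawer_handle [ 0.5265 -0.0237  0.1047] 0.78
side spice_jar [ 0.5119 -0.2235  0.0059] 0.65
side shaker [ 0.4223 -0.2358  0.0035] 0.95
side drawer_handle [ 0.5202 -0.0211  0.1079] 0.95
side jigger [ 0.4547  0.2184 -0.0042] 0.35
t 39.1 p [ 0.4219 -0.0965  0.2905] rpy [3.141e+00 2.000e-03 4.000e-03] F [-0.1 -0.6 -1.2] w 0.068 ff 0.0
shift tool mm [ -1.  137.9 184.6]
rotvec [0.    0.002 0.004]
```

View pics/k.png

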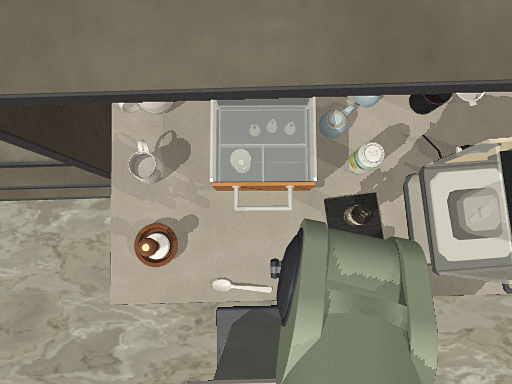

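The drawer is shut, the jigger is upright at (240,160), and the tamper is in its seat. Before moving over the mat I'll check elbow clearance to the appliance.

```bash
python3 - <<'E'
from h import *
print(bot.observe()["qpos"])
p=bot.grab_frame("top"); print("cam",-np.array(p["R"]).T@p["t"])
for z in (0,.3,.5,.7): print(z,px(p,437,280,z),px(p,410,200,z))
E
```

```text
[-0.23765756  0.24981299  0.38833076  2.10806439 -0.12882931  0.80802806
 -1.33791018]
cam [ 0.47604241 -0.01603815  0.9417586 ]
0 [ 0.35975316 -0.40567382  0.        ] [ 0.54026055 -0.35767166  0.        ]
0.3 [ 0.39679745 -0.28155422  0.3       ] [ 0.51980367 -0.24884329  0.3       ]
0.5 [ 0.42149363 -0.19880782  0.5       ] [ 0.50616575 -0.17629104  0.5       ]
0.7 [ 0.44618982 -0.11606142  0.7       ] [ 0.49252783 -0.1037388   0.7       ]
```

```bash
python3 -m jog '[[[0,25,0,0,0,0,0.8],[0,35,0,0,0,0,0.8],[0,35,0,0,0,0,0.8],[0,28,0,0,0,0,0.8],[-1,15,0,0,0,0,0.8]]]' >/dev/null
python3 -m jog '[[[0,0,30,0,0,0,0.8],[0,0,40,0,0,0,0.8],[0,0,40,0,0,0,0.8],[0,0,30,0,0,0,0.8],[0,0,25,0,0,0,0.8]]]'
python3 -m jog '[[[0,0,10,0,0,0,0.8],[0,0,7,0,0,0,0.8],[0,0,0,0,0,0,0.8]]]'
python3 - <<'E'
from h import *
go(.421,-.2345,.106,0)
E
```

```text
clock: 40.15
position: [0.4204, -0.2345, 0.1238]
tool_rot: [-3.141, 0.003, 0.003]
force: [0.7, -0.3, -0.2]
grip_width: 0.0683
finger_force: 0.0
clock: 40.45
position: [0.4207, -0.2349, 0.1086]
tool_rot: [3.141, 0.002, 0.003]
force: [0.3, -0.1, 0.7]
grip_width: 0.0684
finger_force: 0.0
t 40.45 p [ 0.4207 -0.2349  0.1086] rpy [3.141e+00 2.000e-03 3.000e-03] F [ 0.3 -0.1  0.7] w 0.0684 ff 0.0
shift tool mm [ 0.3 -0.4  2.6]
rotvec [0.    0.002 0.003]
```

```bash
python3 -m jog '[[[0,0,1,0,0,0,0.5],[0,0,0,0,0,0,0.2],[0,0,0,0,0,0,0.2],[0,0,0,0,0,0,0.2],[0,0,0,0,0,0,0.2]]]' 25
python3 -m jog '[[[0,0,0,0,0,0,0.2],[0,0,-5,0,0,0,0.2],[0,0,-10,0,0,0,0.2],[0,0,-15,0,0,0,0.2],[0,0,-20,0,0,0,0.2]]]'
python3 -m jog '[[[0,-15,0,0,0,0,0.2],[0,-30,0,0,0,0,0.2],[0,-35,0,0,0,0,0.2],[0,-35,0,0,0,0,0.2],[5,-35,0,0,0,0,0.2]]]' >/dev/null
python3 -m jog '[[[10,-35,0,0,0,0,0.2],[10,-35,0,0,0,0,0.2],[10,-27,0,0,0,0,0.2],[5,-15,0,0,0,0,0.2],[0,0,0,0,0,0,0.2]]]' >/dev/null
python3 - <<'E'
from h import *
go(.4605,.0273,.1034,0)
E
```

```text
clock: 40.95
position: [0.4211, -0.2351, 0.1087]
tool_rot: [3.141, 0.0, 0.003]
force: [-1.5, 0.9, 10.6]
grip_width: 0.04
finger_force: 24.3
clock: 41.45
position: [0.4205, -0.2347, 0.1586]
tool_rot: [3.142, 0.003, 0.002]
force: [0.2, 0.2, -0.9]
grip_width: 0.0397
finger_force: 25.1
t 42.45 p [0.4607 0.0296 0.1582] rpy [-3.141e+00  1.000e-03  6.000e-03] F [ 0.2 -0.9 -1.6] w 0.0398 ff 25.2
shift tool mm [-0.1  2.3 54.8]
rotvec [-0.001  0.001  0.006]
```

```bash
python3 -m jog '[[[0,1.5,20,0,0,0,0.2],[0,0,18,0,0,0,0.2],[0,0,10,0,0,0,0.2],[0,0,4,0,0,0,0.2],[0,0,0,0,0,0,0.2]]]'
python3 -m jog '[[[0,0,1.5,0,0,0,0.2],[0,0,0,0,0,0,0.2]]]'
```

```text
clock: 42.95
position: [0.4599, 0.0253, 0.1056]
tool_rot: [3.141, 0.002, 0.002]
force: [-0.4, -0.4, -1.5]
grip_width: 0.0399
finger_force: 25.2
clock: 43.15
position: [0.4602, 0.0258, 0.1044]
tool_rot: [3.141, 0.001, 0.003]
force: [-0.6, -0.8, -0.6]
grip_width: 0.0395
finger_force: 25.2
```

```bash
python3 -m jog '[[[0,-1,1,0,0,0,0.2],[0,0,0,0,0,0,0.2]]]'
python3 -m jog '[[[0,0,0,0,0,0,0.4],[0,0,0,0,0,0,0.6],[0,0,0,0,0,0,0.8],[0,0,0,0,0,0,0.8],[0,0,-10,0,0,0,0.8]]]'
python3 -m jog '[[[0,0,-20,0,0,0,0.8],[0,0,-30,0,0,0,0.8],[0,0,-40,0,0,0,0.8],[0,0,-40,0,0,0,0.8],[0,0,-40,0,0,0,0.8]]]' >/dev/null
python3 -m jog '[[[0,40,0,0,0,0,0.8],[10,40,0,0,0,0,0.8],[10,40,0,0,0,0,0.8],[10,40,0,0,0,0,0.8],[10,40,0,0,0,0,0.8]]]' >/dev/null
python3 -m jog '[[[10,30,0,0,0,0,0.8],[0,20,0,0,0,0,0.8],[0,0,0,0,0,0,0.8]]]' >/dev/null
python3 - <<'E'
from h import *
find(["spice_jar","shaker"])
go(.5098,-.2232,.124,0)
E
```

```text
clock: 43.35
position: [0.4603, 0.0265, 0.1037]
tool_rot: [3.141, 0.001, 0.002]
force: [-2.4, -2.4, 14.1]
grip_width: 0.04
finger_force: 27.4
clock: 43.85
position: [0.4595, 0.0268, 0.1127]
tool_rot: [3.141, 0.004, 0.003]
force: [0.8, -0.8, 0.3]
grip_width: 0.0685
finger_force: 0.0
top spice_jar [ 0.5077 -0.2218  0.0049] 0.73
top shaker [ 0.4586  0.026  -0.0023] 0.75
t 45.45 p [ 0.5111 -0.222   0.2832] rpy [-3.141e+00  2.000e-03  4.000e-03] F [-0.9 -0.5 -0. ] w 0.068 ff 0.0
shift tool mm [ -1.    1.2 159.2]
rotvec [-0.     0.002  0.004]
```

```bash
python3 -m jog '[[[-1,1,30,0,0,0,0.8],[0,0,40,0,0,0,0.8],[0,0,40,0,0,0,0.8],[0,0,25,0,0,0,0.8],[0,0,12,0,0,0,0.8]]]' >/dev/null
python3 -m jog '[[[0,0,8,0,0,0,0.8],[0,0,3,0,0,0,0.8],[0,0,0,0,0,0,0.8]]]'
python3 -m jog '[[[0,0,0,0,0,0,0.5],[0,0,0,0,0,0,0.2],[0,0,0,0,0,0,0.2],[0,0,0,0,0,0,0.2],[0,0,0,0,0,0,0.2]]]' 25
python3 -m jog '[[[0,0,0,0,0,0,0.2],[0,0,-5,0,0,0,0.2],[0,0,-10,0,0,0,0.2],[0,0,-15,0,0,0,0.2],[0,0,-20,0,0,0,0.2]]]'
python3 -m jog '[[[-15,0,0,0,0,0,0.2],[-20,-15,0,0,0,0,0.2],[-8,-30,0,0,0,0,0.2],[0,-35,0,0,0,0,0.2],[0,-35,0,0,0,0,0.2]]]' >/dev/null
python3 -m jog '[[[0,-30,0,0,0,0,0.2],[0,-15,0,0,0,0,0.2],[0,0,0,0,0,0,0.2],[0,0,0,0,0,0,0.2]]]'
python3 - <<'E'
from h import *
go(.467,-.0617,.1197,0)
E
```

```text
clock: 46.25
position: [0.51, -0.2241, 0.1256]
tool_rot: [3.141, 0.001, 0.003]
force: [-0.1, 1.1, 0.4]
grip_width: 0.0684
finger_force: 0.0
clock: 46.75
position: [0.5101, -0.2241, 0.1258]
tool_rot: [3.141, 0.001, 0.003]
force: [-0.6, 1.8, 8.5]
grip_width: 0.0401
finger_force: 24.8
clock: 47.25
position: [0.5096, -0.2241, 0.1762]
tool_rot: [3.141, 0.003, 0.002]
force: [-0.5, 0.8, -0.5]
grip_width: 0.0403
finger_force: 25.1
clock: 48.15
position: [0.4666, -0.0644, 0.1758]
tool_rot: [3.141, 0.001, 0.003]
force: [-0.4, -0.6, -1.6]
grip_width: 0.0402
finger_force: 25.3
t 48.15 p [ 0.4666 -0.0644  0.1758] rpy [3.141e+00 1.000e-03 3.000e-03] F [-0.4 -0.6 -1.6] w 0.0402 ff 25.3
shift tool mm [ 0.5 -2.7 56.1]
rotvec [0.    0.001 0.003]
```

```bash
python3 -m jog '[[[0,-2.5,20,0,0,0,0.2],[0,0,20,0,0,0,0.2],[0,0,10,0,0,0,0.2],[0,0,4,0,0,0,0.2],[0,0,0,0,0,0,0.2]]]'
python3 -m jog '[[[0,0,1,0,0,0,0.2],[0,0,0,0,0,0,0.2]]]'
```

```text
clock: 48.65
position: [0.4663, -0.0623, 0.1212]
tool_rot: [3.141, 0.002, 0.002]
force: [-0.5, -0.4, -1.3]
grip_width: 0.0399
finger_force: 25.2
clock: 48.85
position: [0.4665, -0.0621, 0.1206]
tool_rot: [3.141, 0.001, 0.002]
force: [-0.8, -0.8, 1.2]
grip_width: 0.0402
finger_force: 25.2
```

```bash
python3 -m jog '[[[0,0,0.3,0,0,0,0.4],[0,0,0,0,0,0,0.6],[0,0,0,0,0,0,0.75],[0,0,0,0,0,0,0.75],[0,0,-10,0,0,0,0.75]]]'
python3 -m jog '[[[0,0,-20,0,0,0,0.75],[0,0,-30,0,0,0,0.75],[0,0,-40,0,0,0,0.75],[0,0,-40,0,0,0,0.75],[0,0,-40,0,0,0,0.75]]]' >/dev/null
python3 -m jog '[[[-10,30,0,0,0,0,0.75],[-10,30,0,0,0,0,0.75],[-10,35,0,0,0,0,0.75],[-10,35,0,0,0,0,0.75],[0,30,0,0,0,0,0.75]]]' >/dev/null
python3 -m jog '[[[0,0,0,0,0,0,0.75],[0,0,0,0,0,0,0.75]]]'
python3 - <<'E'
from h import *
find(["spice_jar","shaker","tamper","tamper_seat","drawer_handle","milk_pitcher","tonic_can","jigger"])
save("top","l.png")
E
```

```text
clock: 49.35
position: [0.4658, -0.0617, 0.1294]
tool_rot: [3.141, 0.004, 0.003]
force: [-0.1, -0.1, 0.7]
grip_width: 0.064
finger_force: 0.0
clock: 50.55
position: [0.4266, -0.2221, 0.3002]
tool_rot: [3.141, 0.002, 0.001]
force: [0.1, 1.0, -0.8]
grip_width: 0.064
finger_force: 0.0
top spice_jar [ 0.4644 -0.0592  0.0036] 0.82
top shaker [0.4591 0.0284 0.0024] 0.72
top tamper [0.451  0.2161 0.0058] 0.76
top tamper_seat [0.4562 0.2165 0.0013] 0.78
top drawer_handle [ 0.5258 -0.0253  0.1023] 0.86
top drawer_handle [0.4588 0.0285 0.0011] 0.37
top milk_pitcher [0.4541 0.2162 0.0047] 0.74
top milk_pitcher [0.6432 0.2301 0.0039] 0.64
top tonic_can [ 0.6235 -0.2414 -0.0015] 0.97
```

View pics/l.png

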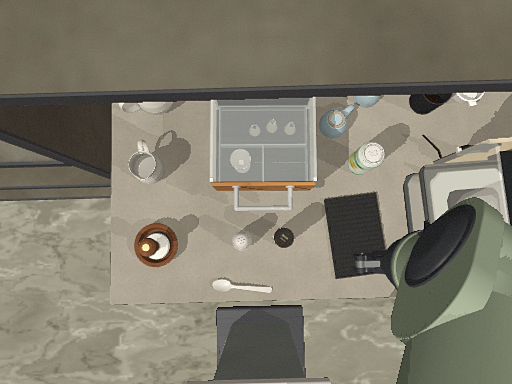

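The jar (284,237) and shaker (240,240) are back where they started, the drawer is shut with the jigger at (240,160), and the tamper is in its seat. The arm is clear of everything.

```bash
python3 -c "
from workcell import bot
print(bot.job_done())"
```

```text
the job is handed in; nothing more can be done
None
```

The job is handed in at about 51 s of the 134 s, but no verdict was returned: the last top picture shows the tamper in its seat, the drawer shut with the jigger inside, the jar and shaker back at their starting places, and the pitcher and can unmoved.

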